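# Seat the torque sensor in its test fixture

## Robot

A 6-joint arm with a two-finger parallel gripper is mounted at the origin on the work surface. World frame = base frame: x ahead of the robot, y to its left, z up, the work surface at z = 0. Lengths are in mm, angles in rad, forces in N, time in s.
With the tool pointing down it reaches from about 275 to 850 mm from the base axis. Payload 19 kg.
Tool frame: the origin (TCP) lies at the very end of the fingers, on their centre line; the grasp point (between the pads) lies bot.hold_point_z behind it (bot.hold_point_z is the distance from the TCP to the grasp point, in mm); x points along the fingers, y is the direction in which the jaws open and shut, and the axes are right-handed (so a half turn about x gives the same grasp; the last joint's range is limited). The gripper opens to 85 mm and grips with 20 to 120 N. Pads are 22 mm wide; open, the fingers measure 114 mm over their backs; the gripper's body (76 mm by 85 mm) begins 54 mm behind the grasp point. The pads swing forward as they close: fully open they stand 13 mm farther back than shut.
Start: joints at [1.032, 0.15, 1.437, -0, 1.554, -0.134], TCP at [226.456, 528.496, 231.267] pointing down, gripper open.
Joint ranges: [-2.8, 2.8], [-0.68, 2.1], [0.12, 2.68], [-1.39, 4.53], [0.16, 2.79], [-2.81, 2.81]. Speed limits (rad/s): [1.89, 1.89, 2.22, 3.01, 3.01, 3.01].

## Interface

Orientations are given as a unit quaternion [w, x, y, z].
In Python, from workcell import bot, readout, camera, camera_info gives the robot as it stands. Calls block until the motion is done:
- bot.move_to(position, orientation): joint-space move of the TCP to a pose.
- bot.move_l(position, ori=None, v=150): straight line of the TCP; ori=None keeps the orientation; v is the mean speed in mm/s.
- bot.movej(angles): joint-space move.
- bot.move_gripper(opening): finger opening in mm; the grip force is fixed at half the most; returns when the fingers have stopped.
- bot.sleep(seconds).
- bot.inverse_kinematics(position, orientation): joint angles nearest the present ones, or None.
- readout.state(): the state.
- camera(name): name is "scene" or "side" or "wrist"; returns (picture, depth): 420x560x3 uint8, blue, green, red; 420x560 float32, mm along the optical axis (not along the pixel's ray), 0 where there is no reading.
- camera_info(name): a dict with "fov_y" (degrees; the focal length in pixels is half the picture's height over the tangent of half this angle, whatever the lens; pixels are square), "cx", "cy" (the principal point, pixels), "k1" (the pictures are not rectified: a ray, as slopes to the right and down, at radius r is drawn at 1 + k1 r^2 times it, then the intrinsics apply), "world_to_cam" (4x4, takes a point from world to camera coordinates); the wrist camera has in their place "tool_from_camera" (4x4, takes a point from camera to tool coordinates, whose origin is the TCP and whose axes are the tool frame's). Camera axes: x right, y down, z forward; pixel columns grow to the right and rows downward; lengths in mm; the calibration is good to about 2 mm. A picture is of the moment at which its call begins: read the wrist's pose just before it. camera_info takes no time and is no camera call.
A pose or a line that the arm cannot do raises bot.Unreachable and nothing moves.
- bot.job_done(): hands the job in, once; it reports no verdict.
The state is a dict: "clock": time; "q": joint angles; "joint_vel": joint speeds; "joint_efforts": joint torques, N m; "ee_pos": TCP position; "ee_rot": TCP orientation; "ft_force": force on the tool from outside, world axes, zero at the start; "moment": the same for the moment, N m; "width": finger opening in mm.
Only numpy, scipy, OpenCV 4.12 (cv2) and the standard library are available. Lean on these libraries where they do the work, as an engineer would, in place of code of your own. Each camera call takes 0.05 s, during which the arm holds its last target.

## Task

Lift the torque sensor out of the tray by its housing and set it down, without dropping it, on the fixture's plate with its plain nose between the flared ends of the two guides and its shaft pointing away from the stop, then let go. Take hold of it again by the upright round plug on its lid and slide it along the plate, without ramming it, between the guides until its nose is fully home against the stop; then let go of it. Do not lower it in between the guides from above, and leave the screwdriver, the spool and the bottle where they are.

Things in the scene. Friction and masses are not known exactly. Their poses are not given: they have to be found in the camera images.
- sensor_mid (a point): (sizes in mm) centre of the torque sensor's housing, 20 above its underside. Housing: flat grey block with black lid, 140 long (x) x 60 wide (y) x 40 high. +x points to its plain end (nose), z up. The plug on the lid is 50 from here towards the tail: take the housing across its width here or up to 20 nearer the nose, to keep the gripper's body clear of the plug. Starts flat in the tray.
- sensor: the same torque sensor (housing, shaft, plug), about 0.6 kg; origin at the centre of the housing's underside, same axes. A bare steel shaft, 18 in diameter, its axis 20 above the underside, sticks out 30 from the tail (the -x end)
- plug_mid (a point): middle of the upright round plug on the sensor's lid near the tail: a cylinder 28 in diameter, 40 high, metal with a black cap. This point is on its axis, 20 above the lid, 60 above the sensor's underside, 50 from the housing's centre towards the tail. Same axes as the sensor
- plug: the plug itself, fixed to the lid; origin on its axis at the lid's surface
- fixture: (sizes in mm) fixed to the table: plate 300 (x) x 170 x 10 thick; on it two dark steel guides (12 thick) and a stop block, all 40 high above the plate. Origin at the centre of the plate's underside; +x points from mouth to stop, away from the robot within 20 degrees. Stop face at x = 125. Smooth metal, slides easily. Sensor home: its centre at x = 55, y = 0, its plug at x = 5
- stop (a point): middle of the foot of the stop's face, at the level of the plate's top (10 above the table); same axes as the fixture. Back from here the guides are straight and parallel for 65, 63 apart (1.5 play each side of the housing)
- mouth (a point): point on the fixture's centre line between the wide ends of the guides, on the plate's top, 120 from the stop; same axes. Here the guides are 119 apart; they narrow in straight lines to 63 apart over the next 55 towards the stop. On the other side the plate is bare for 155
- tray: shallow open wooden tray, fixed to the table, 260 x 210, floor 6 thick, rim 14 high and 8 thick; origin at the centre of its underside
- driver: bystander: a screwdriver 170 long, lying on the table beyond the work
- spool: bystander: a plastic spool, 72 in diameter and 50 high, standing beyond the work; origin at the centre of its underside
- cleaner: bystander: a closed white bottle, 56 in diameter and 130 high, standing beyond the work; origin at the centre of its underside
Mind the look-alikes: they are no part of the job. What is shaped like the sensor but pink or red is not meant.

How it is judged:
By the outcome, as a careful person would: the job done as asked, in the order asked, and still so for the second after the job is handed in, with the robot touching nothing.
It also fails if it takes over 58 s, if anything falls off the work surface, if the arm or the gripper's body presses on something with over 40 N, if the wrist force passes 120 N, or if a joint passes its speed limit or range.

## Working session

There is one attempt and no reset: what is moved stays moved. The work goes in short steps, each a Python script; the robot and the scene stay as the last script left them, time stands still between calls to the robot, and variables do not carry over. Pictures are saved under pics/ and viewed, and the job is handed in when it is done.

```bash
ls; mkdir -p pics; python3 - <<'E'
from workcell import bot, readout, camera, camera_info
import cv2,numpy as np
for n in ["scene","side","wrist"]:
    p,d=camera(n); cv2.imwrite(f"pics/{n}0.png",p); np.savez(f"{n}0.npz",p=p,d=d)
    print(n,camera_info(n))
s=readout.state(); print(s, bot.hold_point_z)
E
```

```text
pics
scene {'fov_y': 53.77721170155558, 'cx': 284.66543129153837, 'cy': 207.79256677198907, 'k1': -0.020713065930399895, 'world_to_cam': array([[-7.21267369e-01,  6.92448740e-01, -1.69742689e-02,
         2.57055170e+02],
       [ 5.49259537e-01,  5.56844873e-01, -6.23087272e-01,
        -3.62290199e+02],
       [-4.22003962e-01, -4.58735797e-01, -7.81968110e-01,
         1.62101869e+03],
       [ 0.00000000e+00,  0.00000000e+00,  0.00000000e+00,
         1.00000000e+00]])}
side {'fov_y': 43.27604392615798, 'cx': 281.53029000337347, 'cy': 204.70583136607732, 'k1': -0.20658028970991585, 'world_to_cam': array([[ 9.88770041e-01, -1.49399140e-01,  3.70186807e-03,
        -4.72977101e+02],
       [-6.78709247e-02, -4.70984165e-01, -8.79526835e-01,
         1.87600097e+02],
       [ 1.33144074e-01,  8.69398535e-01, -4.75834890e-01,
         1.47972444e+03],
       [ 0.00000000e+00,  0.00000000e+00,  0.00000000e+00,
         1.00000000e+00]])}
wrist {'fov_y': 66.96407779349444, 'cx': 280.2474752562186, 'cy': 207.89620760116736, 'k1': -0.06826060049561312, 'tool_from_camera': array([[ 1.3873
[... 328 characters left out ...]
'clock': 0.15, 'q': array([ 1.03197853e+00,  1.50865304e-01,  1.43784753e+00, -1.71410890e-06,
        1.55380288e+00, -1.33966848e-01]), 'joint_vel': array([ 7.37520688e-04, -1.53863735e-03, -2.24371055e-03,  1.82138154e-03,
       -7.20467585e-05, -1.36785364e-04]), 'joint_efforts': array([ 9.39476286e-05, -7.13383555e+01, -5.71042085e+01, -2.60859288e-04,
        7.09261149e-03, -5.41596805e-06]), 'ee_pos': array([226.38784087, 528.35761889, 230.83555955]), 'ee_rot': array([ 0.69256173,  0.14185261,  0.69277603, -0.14246913]), 'ft_force': array([-0.4561481 , -0.68870613, -0.61052456]), 'moment': array([-0.00498964, -0.02354312,  0.00851819]), 'width': 85.26508428441647} 18.700000000000003
```

View pics/scene0.png

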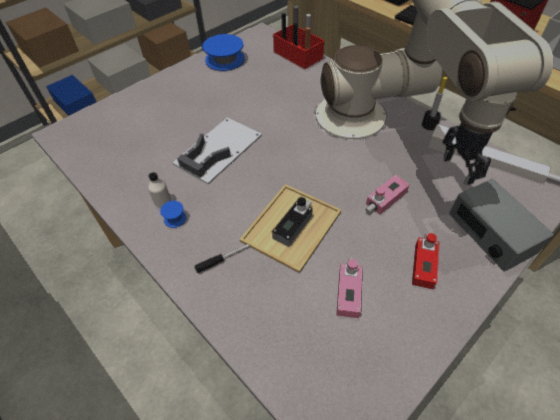

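View pics/side0.png

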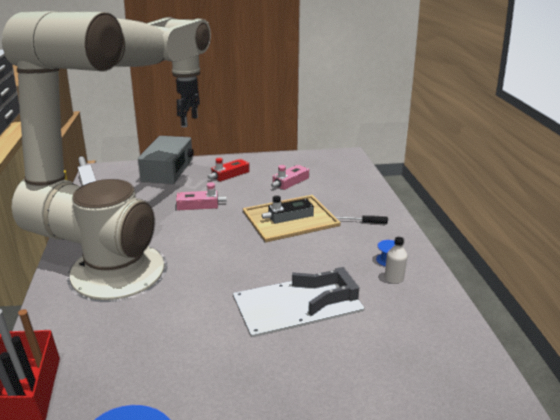

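View pics/wrist0.png

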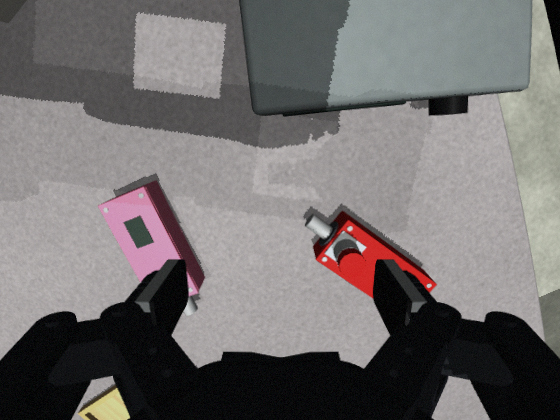

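The scene shows four candidates: the grey/black unit in the tray (293,221), pink ones at (388,194) and (350,288), and a red one at (427,262). By the description I choose the grey/black one in the tray. The fixture is at (215,150) in the scene view and (300,300) in the side view. I'll check a crop and locate everything.

```bash
cat > h.py <<'E'
import numpy as np,cv2
from scipy.spatial.transform import Rotation as R
from workcell import bot, readout, camera, camera_info
def K(i):
    f=210/np.tan(np.radians(i['fov_y']/2)); return np.array([[f,0,i['cx']],[0,f,i['cy']],[0,0,1]]),np.array([i['k1'],0,0,0.])
def Rm(q): return R.from_quat([q[1],q[2],q[3],q[0]]).as_matrix()
def camT(n,s=None):  # cam->world
    i=camera_info(n)
    if 'world_to_cam' in i: return np.linalg.inv(i['world_to_cam'])
    T=np.eye(4);T[:3,:3]=Rm(s['ee_rot']);T[:3,3]=s['ee_pos']
    return T@i['tool_from_camera']
def cloud(n,d,T):
    k,D=K(camera_info(n)); h,w=d.shape
    u,v=np.meshgrid(np.arange(w),np.arange(h))
    s=cv2.undistortPoints(np.stack([u,v],-1).reshape(-1,1,2).astype(np.float64),k,D).reshape(h,w,2)
    P=np.dstack([s*d[...,None],d]); W=P@T[:3,:3].T+T[:3,3]; W[d<=0]=np.nan
    return W
def proj(n,P,T):
    k,D=K(camera_info(n)); M=np.linalg.inv(T)
    return cv2.projectPoints(np.atleast_2d(P).astype(float),cv2.Rodrigues(M[:3,:3])[0],M[:3,3],k,D)[0].reshape(-1,2)
def down(yaw):
    """tool x down; jaws (tool y) along world direction yaw"""
    y=np.array([np.cos(yaw),np.sin(yaw),0]);x=np.array([0,0,-1.]);z=np.cross(x,y)
    q=R.from_matrix(np.stack([x,y,z],1)).as_quat(); return [q[3],q[0],q[1],q[2]]
E
python3 - <<'E'
from h import *
for n,px in [("scene",[(293,221),(302,204),(215,150),(175,210),(158,185),(225,257)]),("side",[(290,212),(277,204),(290,305),(355,285),(387,250),(396,260)])]:
    z=np.load(n+"0.npz");W=cloud(n,z['d'],camT(n))
    np.save(n+"W.npy",W)
    for u,v in px: print(n,(u,v),W[v,u].round(0))
z=np.load("scene0.npz")['p']
a=cv2.resize(z[180:280,230:350],None,fx=4,fy=4,interpolation=2)
b=cv2.resize(np.load("side0.npz")['p'][180:340,220:420],None,fx=4,fy=4,interpolation=2)
cv2.imwrite("pics/c1.png",a[:,:]);cv2.imwrite("pics/c2.png",b[:600])
print(readout.state()['clock'])
E
```

```text
scene (293, 221) [546. 235.  46.]
scene (302, 204) [nan nan nan]
scene (215, 150) [ 505. -208.   12.]
scene (175, 210) [778. -47.  51.]
scene (158, 185) [ 772. -132.   95.]
scene (225, 257) [760. 166.   3.]
side (290, 212) [536. 198.  39.]
side (277, 204) [495. 210.  65.]
side (290, 305) [ 465. -231.   12.]
side (355, 285) [ 634. -226.   52.]
side (387, 250) [771. -76.  48.]
side (396, 260) [ 759. -176.   82.]
0.15
```

View pics/c1.png

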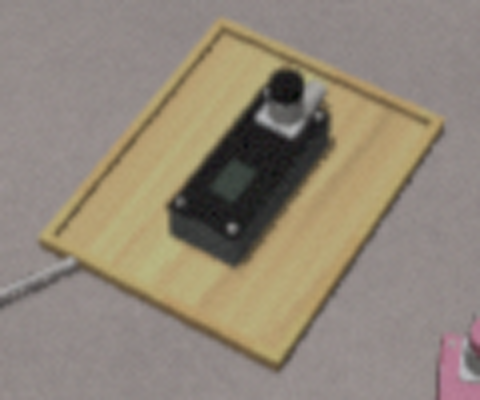

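View pics/c2.png

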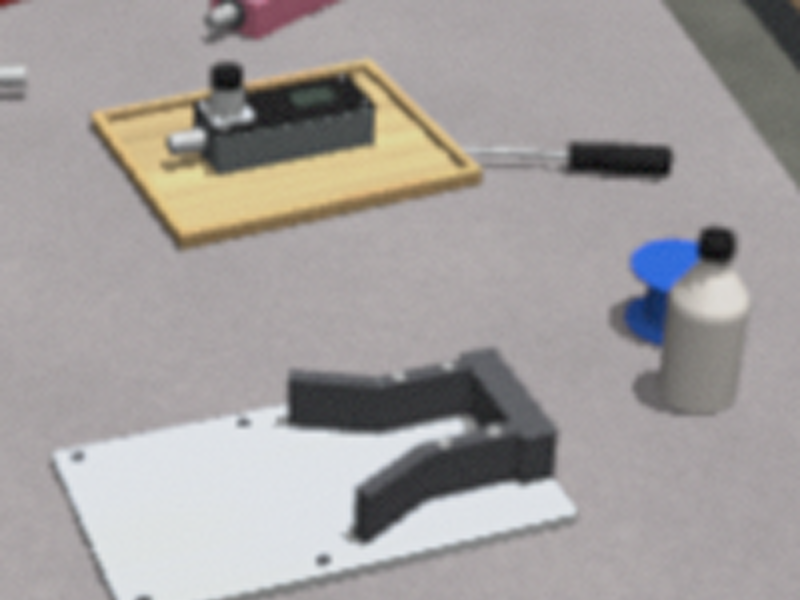

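Close crop confirms a grey block with black lid, plug and shaft toward the robot, in the tray; nose points away from the robot. The fixture has its mouth toward the robot. Now wrist views of both.

```bash
python3 - <<'E'
from h import *
for n,P in [("f",(520,-220,300)),("s",(530,215,280))]:
    q=bot.inverse_kinematics(list(P),down(np.pi/2)); print(q, bot.inverse_kinematics(list(P),down(-np.pi/2)))
    bot.move_to(list(P),down(np.pi/2)); bot.sleep(0.3)
    s=readout.state(); p,d=camera("wrist"); print(s['clock'],s['ee_pos'].round(1),np.abs(s['joint_vel']).max())
    T=camT("wrist",s); W=cloud("wrist",d,T); np.savez("w"+n,p=p,d=d,T=T,W=W); cv2.imwrite(f"pics/w{n}1.png",p)
E
```

```text
[-5.36683392e-01  1.15440268e-01  1.33996768e+00 -4.44089210e-16
  1.68618471e+00 -2.10747972e+00] [-5.36683392e-01  1.15440268e-01  1.33996768e+00 -4.44089210e-16
  1.68618471e+00  1.03411293e+00]
3.2917 [ 520.1 -219.8  300. ] 0.0033543330792764167
[ 2.50691800e-01  1.32811593e-01  1.36024159e+00 -4.44089210e-16
  1.64853947e+00 -1.32010453e+00] [ 2.50691800e-01  1.32811593e-01  1.36024159e+00 -4.44089210e-16
  1.64853947e+00  1.82148813e+00]
5.2417 [530.2 214.5 280. ] 0.004327471410258166
```

View pics/wf1.png

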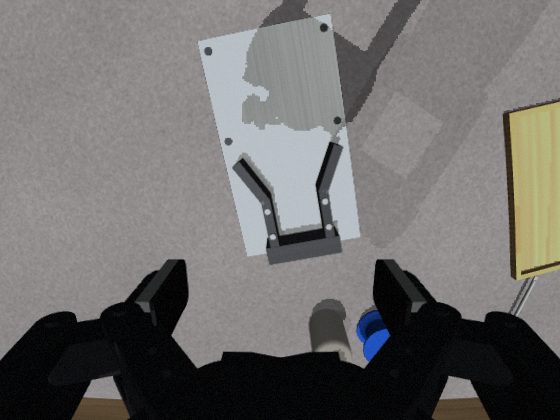

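View pics/ws1.png

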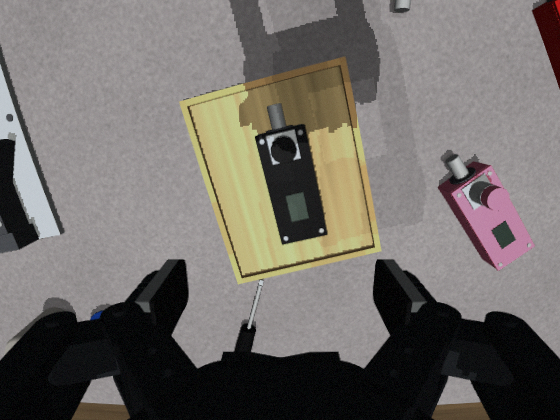

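```bash
python3 - <<'E'
from h import *
from scipy.optimize import minimize
from scipy.spatial import cKDTree
def rect(pts):
    r=cv2.minAreaRect(pts.astype(np.float32)); b=cv2.boxPoints(r); return r,b
# sensor lid
z=np.load("ws.npz");W=z['W'];T=z['T']
print("tray floor z",np.nanmedian(W[180:220,230:250,2]), "table",np.nanmedian(W[100:200,60:150,2]))
reg=np.zeros(W.shape[:2],bool);reg[95:250,240:335]=1
h=W[...,2]; m=reg&(h>40)&(h<52); m=cv2.morphologyEx(m.astype(np.uint8),cv2.MORPH_OPEN,np.ones((3,3)))>0
print("lid z",np.nanmedian(h[m]),"rect",rect(W[m][:,:2])[0])
m2=reg&(h>70); print("plug top z",np.nanmedian(h[m2]),"c",W[m2].mean(0),cv2.minEnclosingCircle(W[m2][:,:2].astype(np.float32)))
m3=reg&(h>20)&(h<38);
# fixture
z=np.load("wf.npz");W=z['W'];T=z['T'];h=W[...,2]
reg=np.zeros(W.shape[:2],bool);reg[130:270,225:350]=1
m=reg&(h>44)&(h<56); m=cv2.morphologyEx(m.astype(np.uint8),cv2.MORPH_OPEN,np.ones((2,2)))>0
P=W[m][:,:2]; print("guide z",np.nanmedian(h[m]),"plate z",np.nanmedian(h[60:130,260:310]),len(P))
# model of tops (fixture frame; stop depth unknown)
def strip(a,b,y0,y1,t=12):
    o=[]
    for s in np.linspace(0,1,40):
        for w in np.linspace(0,t,8): o.append((a+(b-a)*s,y0+(y1-y0)*s+w))
    return np.array(o)
g=np.vstack([strip(60,125,31.5,31.5),strip(5,60,59.5,31.5)])
M=np.vstack([g,g*[1,-1]])
def tr(p,M):
    c,s=np.cos(p[2]),np.sin(p[2]); return M@np.array([[c,s],[-s,c]])+p[:2]
t=cKDTree(P)
def cost(p):
    # model->data, and data->model (ignoring stop region x>120)
    d1=t.query(tr(p,M))[0]
    c,s=np.cos(p[2]),np.sin(p[2]); L=(P-p[:2])@np.array([[c,-s],[s,c]])
    k=L[:,0]<118
    d2=cKDTree(M).query(L[k])[0]
    return np.minimum(d1,8).mean()+np.minimum(d2,8).mean()
best=None
for y0 in (-.2,0,.2):
    r=minimize(cost,[530,-215,y0],method='Nelder-Mead',options=dict(xatol=.02,fatol=1e-4,maxiter=2000,initial_simplex=[[530,-215,y0],[545,-215,y0],[530,-205,y0],[530,-215,y0+.1]]))
    print(r.x,r.fun)
    if best is None or r.fun<best.fun: best=r
p=best.x; c,s=np.cos(p[2]),np.sin(p[2]); L=(P-p[:2])@np.array([[c,-s],[s,c]])
print("stop region x",np.percentile(L[L[:,0]>100,0],[1,99]), "y",np.percentile(L[:,1],[.5,99.5]))
k=(abs(L[:,1])<22)&(L[:,0]>100); print("stop face->back",np.percentile(L[k,0],[1,50,99]))
k=(L[:,0]>70)&(L[:,0]<115);
for sg in (1,-1): print(np.percentile(L[k&(L[:,1]*sg>0),1],[2,50,98]))
# plate corners
kk,D=K(camera_info("wrist"))
for u in [(200,41),(331,15),(358,238),(247,256)]:
    q=cv2.undistortPoints(np.array([[u]],float),kk,D).ravel(); r=T[:3,:3]@[*q,1]; X=T[:3,3]+r*(10-T[2,3])/r[2]
    print(u,X.round(1),((X[:2]-p[:2])@np.array([[c,-s],[s,c]])).round(1))
cor=np.array([(x,y,10) for x,y in tr(p,np.array([(-150,85),(-150,-85),(150,-85),(150,85)]))])
i=z['p'].copy()
for q in proj("wrist",cor,T): cv2.circle(i,tuple(int(round(a)) for a in q),3,(0,0,255),1)
g2=tr(p,np.array([(125,31.5),(125,-31.5),(60,31.5),(60,-31.5),(5,59.5),(5,-59.5)]))
for q in proj("wrist",np.c_[g2,np.full(6,50)],T): cv2.circle(i,tuple(int(round(a)) for a in q),2,(0,255,0),-1)
cv2.imwrite("pics/ov.png",cv2.resize(i[0:280,160:400],None,fx=2,fy=2))
E
```

```text
tray floor z 6.594230896262019 table 0.7721185305227323
lid z 46.7625051185596 rect ((541.5786743164062, 228.932373046875), (141.1857147216797, 60.26807403564453), 13.411242485046387)
plug top z 86.74481228145251 c [493.33697512 217.53796663  86.36391858] ((494.1833190917969, 217.59523010253906), 13.798213005065918)
guide z 50.57800923269403 plate z 10.733470294749424 3232Traceback (most recent call last):
  File "<stdin>", line 29, in <module>
  File "scipy/spatial/_ckdtree.pyx", line 560, in scipy.spatial._ckdtree.cKDTree.__init__
ValueError: data must be finite, check for nan or inf values
```

```bash
cat > fix.py <<'E'
from h import *
from scipy.optimize import minimize
from scipy.spatial import cKDTree
z=np.load("wf.npz");W=z['W'];T=z['T'];h=W[...,2]
reg=np.zeros(W.shape[:2],bool);reg[130:270,225:350]=1
m=reg&(h>44)&(h<56)
P=W[m][:,:2]; P=P[np.isfinite(P).all(1)]; print(len(P))
def strip(a,b,y0,y1,t=12):
    return np.array([(a+(b-a)*s,y0+(y1-y0)*s+w) for s in np.linspace(0,1,40) for w in np.linspace(0,t,8)])
g=np.vstack([strip(60,125,31.5,31.5),strip(5,60,59.5,31.5)])
M=np.vstack([g,g*[1,-1]])
def tr(p,M):
    c,s=np.cos(p[2]),np.sin(p[2]); return M@np.array([[c,s],[-s,c]])+p[:2]
def inv(p,P):
    c,s=np.cos(p[2]),np.sin(p[2]); return (P-p[:2])@np.array([[c,-s],[s,c]])
t=cKDTree(P);tm=cKDTree(M)
def cost(p):
    L=inv(p,P); k=(L[:,0]<118)
    return np.minimum(t.query(tr(p,M))[0],8).mean()+np.minimum(tm.query(L[k])[0],8).mean()
best=None
for y0 in (-.2,0,.2):
    r=minimize(cost,[530,-215,y0],method='Nelder-Mead',options=dict(xatol=.02,fatol=1e-4,maxiter=2000,initial_simplex=[[530,-215,y0],[545,-215,y0],[530,-205,y0],[530,-215,y0+.1]]))
    print(r.x,r.fun)
    if best is None or r.fun<best.fun: best=r
p=best.x; L=inv(p,P)
k=(abs(L[:,1])<22)&(L[:,0]>100); print("stop face->back",np.percentile(L[k,0],[1,50,99]))
k=(L[:,0]>70)&(L[:,0]<115)
for sg in (1,-1): print(np.percentile(L[k&(L[:,1]*sg>0),1],[2,50,98]))
kk,D=K(camera_info("wrist"))
for u in [(200,41),(331,15),(358,238),(247,256)]:
    q=cv2.undistortPoints(np.array([[u]],float),kk,D).ravel(); r=T[:3,:3]@[*q,1]; X=T[:3,3]+r*(10.7-T[2,3])/r[2]
    print(u,X.round(1),inv(p,X[:2]).round(1))
cor=tr(p,np.array([(-150,85),(-150,-85),(150,-85),(150,85)]))
i=cv2.resize(z['p'][0:280,160:400],None,fx=2,fy=2)
for q in proj("wrist",np.c_[cor,np.full(4,10.7)],T): cv2.circle(i,tuple(int(round(a)) for a in (q-[160,0])*2),4,(0,0,255),1)
g2=tr(p,np.array([(125,31.5),(125,-31.5),(60,31.5),(60,-31.5),(5,59.5),(5,-59.5)]))
for q in proj("wrist",np.c_[g2,np.full(6,50.7)],T): cv2.circle(i,tuple(int(round(a)) for a in (q-[160,0])*2),2,(0,255,0),-1)
cv2.imwrite("pics/ov.png",i)
E
python3 fix.py
```

```text
3236
[ 4.88368410e+02 -2.13741628e+02  1.89601542e-01] 1.1763736979651718
[ 4.88371065e+02 -2.13739323e+02  1.89604300e-01] 1.176364517364707
[ 4.88367474e+02 -2.13736675e+02  1.89545052e-01] 1.176368252172947
stop face->back [122.91957971 134.01905281 147.60387308]
[31.47997836 37.28691577 43.22587103]
[-43.43512909 -37.26598631 -31.56842711]
(200, 41) [ 356.3 -321.3   10.7] [-150.   -80.8]
(331, 15) [ 326.4 -157.6   10.7] [-148.5   85.7]
(358, 238) [ 620.6 -106.2   10.7] [150.1  80.7]
(247, 256) [ 649.2 -269.6   10.7] [147.4 -85.1]
```

View pics/ov.png

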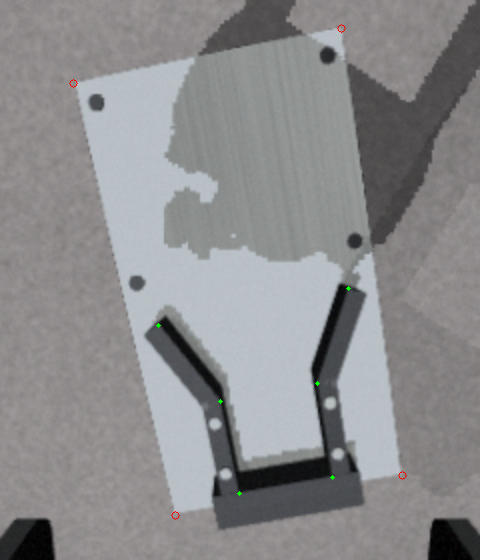

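```bash
cat >> fix.py <<'E'
print('---')
reg=np.zeros(W.shape[:2],bool);reg[5:275,185:375]=1
for lo in (6,8,9.5):
    m=(reg&(h>lo)&(h<60)).astype(np.uint8)
    n,lab,st,_=cv2.connectedComponentsWithStats(m,connectivity=4); b=1+np.argmax(st[1:,4]); m=lab==b
    m=cv2.morphologyEx(m.astype(np.uint8),cv2.MORPH_OPEN,np.ones((7,7)))>0
    Q=W[m][:,:2].astype(np.float32); Q=Q[np.isfinite(Q).all(1)]
    print(lo,len(Q),cv2.minAreaRect(Q))
    cv2.imwrite(f"pics/m{lo}.png",m[0:290,160:400]*255)
# straight guide edges direction
L=inv(p,P)
for sg in (1,-1):
    k=(L[:,0]>62)&(L[:,0]<118)&(L[:,1]*sg>0)
    v=np.linalg.lstsq(np.c_[L[k,0],np.ones(k.sum())],L[k,1],rcond=None)[0]; print(sg,"slope deg",np.degrees(v[0]),"mid",v[0]*90+v[1])
k=(L[:,0]>127)&(abs(L[:,1])<40)
v=cv2.minAreaRect(P[(L[:,0]>120)].astype(np.float32)); print(v)
E
python3 fix.py | sed -n '/---/,$p'
```

```text
---
6 28617 ((487.04058837890625, -214.12213134765625), (300.3829650878906, 170.95196533203125), 10.785759925842285)
8 28559 ((487.04058837890625, -214.12213134765625), (300.3829650878906, 170.95196533203125), 10.785759925842285)
9.5 10244 ((490.35931396484375, -213.38038635253906), (293.5491027832031, 168.0445098876953), 10.763941764831543)
1 slope deg -0.013886690387490469 mid 37.242315183812316
-1 slope deg 0.12390475951835406 mid -37.29630560643073
((620.130126953125, -188.53428649902344), (28.739530563354492, 99.95246887207031), 10.428515434265137)[ WARN:0@2.483] global loadsave.cpp:1063 imwrite_ Unsupported depth image for selected encoder is fallbacked to CV_8U.
```

Fixture measured at (487.5,-213.8), yaw 10.8° (plate outline and guide fit agree). Sensor at (541.6,228.9), yaw 13.4°, which is consistent with the plug position. Grasping 15 mm ahead of centre.

```bash
cat >> h.py <<'E'
FX=np.array([487.5,-213.8]);FY=np.radians(10.8)
def fpt(x,y): c,s=np.cos(FY),np.sin(FY); return FX+[c*x-s*y,s*x+c*y]
def ff(s): # force in fixture axes
    c,q=np.cos(FY),np.sin(FY);f=s['ft_force']; return np.array([c*f[0]+q*f[1],-q*f[0]+c*f[1],f[2]]).round(1)
def finv(P): c,q=np.cos(FY),np.sin(FY);d=np.asarray(P)[:2]-FX; return np.array([c*d[0]+q*d[1],-q*d[0]+c*d[1]])
E
python3 - <<'E'
from h import *
y=np.radians(13.41); g=np.array([541.6,228.9])+15*np.array([np.cos(y),np.sin(y)]); o=down(y+np.pi/2)
bot.move_to([*g,110],o); s=readout.state(); print(s['clock'],ff(s))
bot.move_l([*g,12],v=120); s=readout.state(); print(s['clock'],s['ee_pos'].round(1),ff(s))
bot.move_gripper(40); s=readout.state(); print(s['clock'],s['width'],s['ee_pos'].round(1),ff(s))
bot.move_l([*g,25],v=60); s=readout.state(); print(s['clock'],s['width'],ff(s))
p,d=camera("side");cv2.imwrite("pics/lift.png",cv2.resize(p[130:330,200:440],None,fx=3,fy=3))
E
```

```text
6.0167 [ 0.2 -0.3  0.4]
6.9833 [556.7 232.5  12.9] [-0.1  0.   0.4]
7.3417 59.18754313348345 [556.5 232.5  12.8] [-1.3 -0.4  5.5]
7.7083 58.74884607674083 [-0.7 -0.1 -7.5]
```

View pics/lift.png

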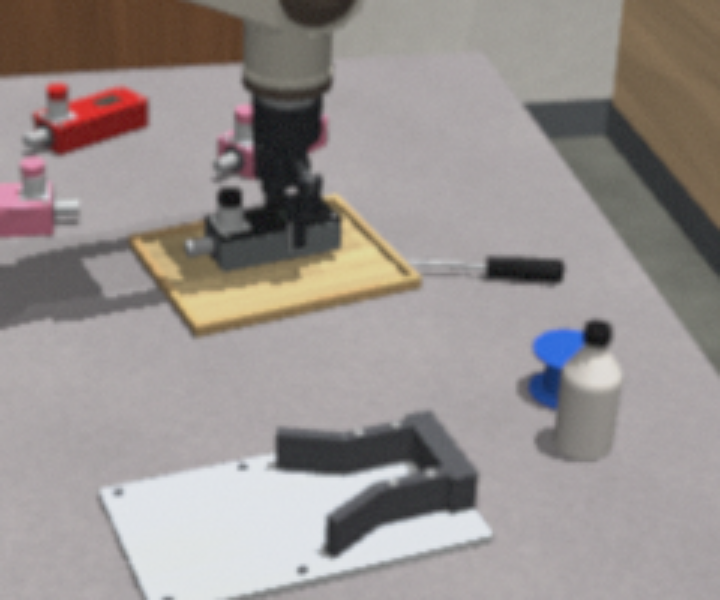

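It's held and level (picture: sensor off the tray floor at crop (270,235), weight about 7 N). I'm moving it behind the mouth, lowering there, advancing low into the flare, and setting it down.

```bash
python3 - <<'E'
from h import *
y=np.radians(13.41); g=np.array([541.6,228.9])+15*np.array([np.cos(y),np.sin(y)])
bot.move_l([*g,110],v=150)
o=down(FY+np.pi/2)
gx=-37-30
bot.move_to([*fpt(gx,0),110],o); s=readout.state(); print(s['clock'],s['width'],ff(s),np.abs(s['joint_vel']).max())
bot.move_l([*fpt(gx,0),24],v=110); bot.sleep(.1); s=readout.state(); print(s['clock'],s['ee_pos'].round(1),s['width'],ff(s)); f0=ff(s)[2]
bot.move_l([*fpt(-37,0),22],v=60); s=readout.state(); print(s['clock'],s['ee_pos'].round(1),s['width'],ff(s))
z=20.
while z>13:
    bot.move_l([*fpt(-37,0),z],v=20); s=readout.state(); print(z,s['ee_pos'][2].round(2),ff(s))
    if ff(s)[2]>f0+4: break
    z-=1
p,d=camera("side");cv2.imwrite("pics/place.png",cv2.resize(p[200:360,200:400],None,fx=4,fy=4)[:600])
print(readout.state()['clock'])
E
```

```text
10.2167 59.179248446127644 [ 0.5  0.3 -7.5] 0.006854947484688362
11.25 [ 422.1 -226.6   24.8] 59.19423630809723 [-0.1 -0.4 -6.8]
11.9 [ 451.1 -220.5   21.8] 59.080755719690174 [-1.1 -0.  -6.8]
20.0 19.87 [ 0.1 -0.5 -7.2]
19.0 18.97 [-0.1  0.8 -7.6]
18.0 17.94 [ 0.3 -0.2 -6.2]
17.0 16.95 [ 0.4 -0.8 -8.9]
16.0 16.86 [-1.6  2.   6.2]
13.2
```

View pics/place.png

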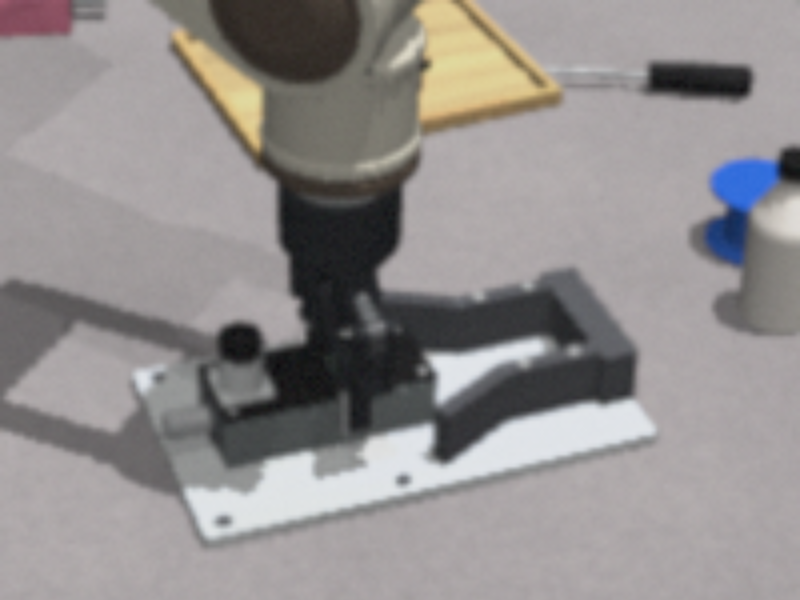

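The picture shows the sensor on the plate, nose at about (433,425), only just inside the near guide tip (440,455). I'll lift a hair, advance 7 mm more so it's clearly between the flares, set it down again, then release.

```bash
python3 - <<'E'
from h import *
bot.move_l([*fpt(-37,0),18.5],v=30)
bot.move_l([*fpt(-30,0),18.5],v=30)
bot.move_l([*fpt(-30,0),16.3],v=15); s=readout.state(); print(s['clock'],s['ee_pos'].round(1),ff(s))
bot.move_gripper(85); s=readout.state(); print(s['clock'],s['width'],ff(s))
bot.move_l([*fpt(-30,0),130],v=180)
bot.move_to([*fpt(-40,0),230],down(FY+np.pi/2)); bot.sleep(.15)
s=readout.state(); p,d=camera("wrist"); T=camT("wrist",s);W=cloud("wrist",d,T); np.savez("wp",p=p,d=d,T=T,W=W); cv2.imwrite("pics/wp.png",p)
print(s['clock'],s['ee_pos'].round(1))
E
```

```text
14.1333 [ 458.4 -219.7   16.9] [0.3 1.  4.1]
14.5167 85.12768634116726 [-0.9  0.7 -0.4]
15.9333 [ 447.8 -221.   228.2]
```

View pics/wp.png

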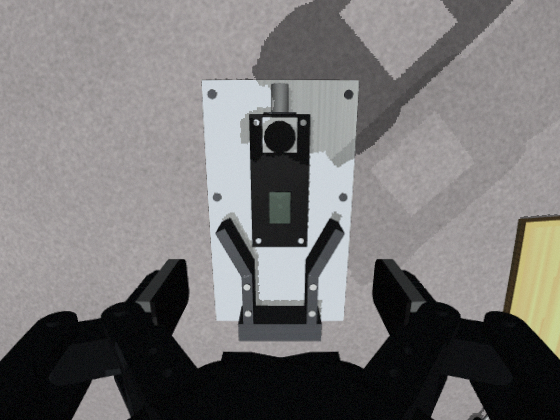

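Placed straight: nose edge at row 246, guide tips at rows 220–230, so the nose is between the flares. Measuring the exact offsets from this view.

```bash
python3 - <<'E'
from h import *
z=np.load("wp.npz");W=z['W'];h=W[...,2]
U=np.array([finv(x) for x in W.reshape(-1,3)]).reshape(*h.shape,2)
def box(r,lo,hi):
    m=np.zeros(h.shape,bool);m[r[0]:r[1],r[2]:r[3]]=1; m&=(h>lo)&(h<hi); 
    return m
m=box((105,252,245,315),46,54); m=cv2.morphologyEx(m.astype(np.uint8),cv2.MORPH_OPEN,np.ones((5,5)))>0
print("lid z",np.median(h[m]),cv2.minAreaRect(U[m].astype(np.float32)))
m=box((105,165,255,305),80,100); print("plug",U[m].mean(0),cv2.minEnclosingCircle(U[m].astype(np.float32)),np.median(h[m]))
m=box((210,335,210,350),46,55)
L=U[m]
for sg in (1,-1):
    k=(L[:,0]>66)&(L[:,0]<116)&(L[:,1]*sg>25)&(L[:,1]*sg<50); print("guide",np.percentile(L[k,1],[2,50,98]))
    k=(L[:,1]*sg>50);print("tip x",np.percentile(L[k,0],[1]))
k=(abs(L[:,1])<25)&(L[:,0]>100); print("stop",np.percentile(L[k,0],[1,99]))
E
```

```text
lid z 50.808845111948244 ((-45.08937454223633, -0.4147167205810547), (60.53351593017578, 140.8923797607422), 89.97364807128906)
plug [-93.8844269   -0.40959219] ((-93.707275390625, -0.40562704205513), 13.944872856140137) 90.77349571496552
guide [31.54331521 37.23593726 43.12931384]
tip x [5.34866708]
guide [-43.55456919 -37.63350389 -31.88424495]
tip x [5.24688034]
stop [123.39022923 139.78303154]
```

```bash
python3 - <<'E'
from h import *
X,Y,Z=-94.8,-0.3,57
bot.move_l([*fpt(X,Y),115],v=200)
bot.move_l([*fpt(X,Y),Z],v=90); s=readout.state(); print(s['clock'],s['ee_pos'].round(1),ff(s))
bot.move_gripper(15); bot.sleep(.1); s=readout.state(); print(s['clock'],s['width'],finv(s['ee_pos']).round(2),s['ee_pos'][2].round(1),ff(s))
for x in (-80,-65,-50,-40,-30,-20):
    bot.move_l([*fpt(x,Y),Z],v=40); s=readout.state(); print(x,s['clock'],s['width'].round(1),finv(s['ee_pos']).round(2),ff(s),s['moment'].round(2))
    if np.abs(ff(s)[:2]).max()>12: print("STOP"); break
s=readout.state(); p,d=camera("side");cv2.imwrite("pics/push.png",cv2.resize(p[200:360,200:400],None,fx=4,fy=4)[:600])
E
```

```text
17.5583 [ 394.7 -232.1   57.5] [-0.5 -1.1  1.1]
18.225 26.58769800253857 [-94.69  -0.42] 57.4 [-1.1  1.6  5. ]Traceback (most recent call last):
  File "<stdin>", line 7, in <module>
AttributeError: 'float' object has no attribute 'round'
```

```bash
python3 - <<'E'
from h import *
X,Y,Z=-94.8,-0.3,57
for x in (-65,-50,-40,-30,-20,-12):
    bot.move_l([*fpt(x,Y),Z],v=40); s=readout.state(); print(x,s['clock'],round(float(s['width']),1),finv(s['ee_pos']).round(2),s['ee_pos'][2].round(1),ff(s),s['moment'].round(2))
    if np.abs(ff(s)[:2]).max()>12: print("STOP"); break
s=readout.state(); p,d=camera("side");cv2.imwrite("pics/push.png",cv2.resize(p[200:360,200:400],None,fx=4,fy=4)[:600])
E
```

```text
-65 19.2667 26.3 [-64.4   -0.57] 57.4 [ 3.1 -0.3  5.8] [ 0.07 -0.42 -0.01]
-50 19.7917 26.4 [-49.41  -0.56] 57.4 [ 3.8 -1.5  5.8] [-0.   -0.45 -0.01]
-40 20.1917 26.8 [-39.38  -0.55] 57.4 [ 3.1 -0.4  5.5] [ 0.1  -0.52 -0.05]
-30 20.5917 26.8 [-29.37  -0.55] 57.4 [ 2.6 -0.9  5.6] [ 0.09 -0.41  0.01]
-20 20.9917 26.6 [-19.37  -0.55] 57.4 [2.9 0.  5.4] [ 0.11 -0.47 -0.03]
-12 21.3417 26.9 [-11.37  -0.52] 57.4 [ 3.1 -1.5  5.1] [ 0.11 -0.49  0.01]
```

View pics/push.png

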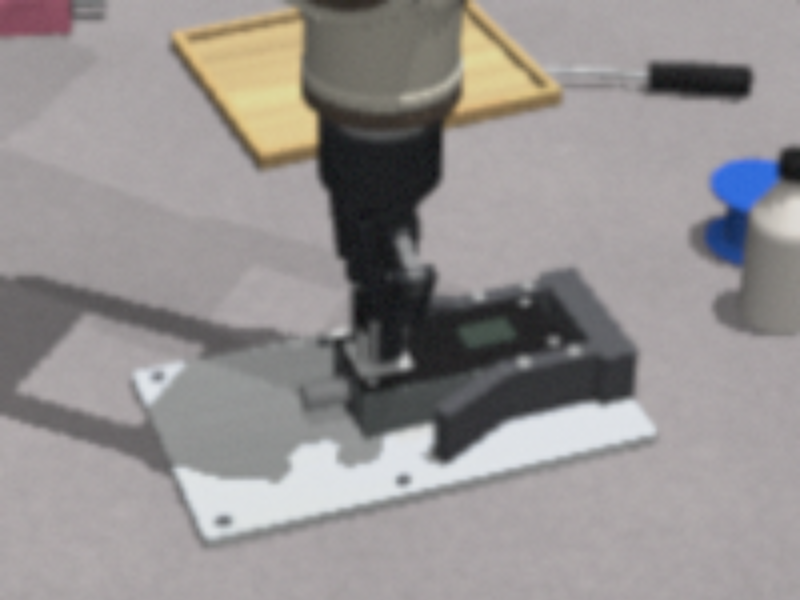

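It slides freely between the guides (drag about 3 N), with its nose about 15 mm short of the stop. Now a gentle final approach with a force stop.

```bash
python3 - <<'E'
from h import *
Y,Z=-0.4,57
bot.move_l([*fpt(-3,Y),Z],v=25); s=readout.state(); print(s['clock'],finv(s['ee_pos']).round(2),ff(s))
x=-3.
while x<16 and ff(s)[0]>-100:
    x+=0.7; bot.move_l([*fpt(x,Y),Z],v=12); s=readout.state(); f=ff(s); print(round(x,1),round(s['clock'],2),finv(s['ee_pos']).round(2),f,round(float(s['width']),1))
    if abs(f[0])>14 or abs(f[1])>14: break
bot.sleep(.3); s=readout.state(); print(finv(s['ee_pos']).round(2),ff(s))
E
```

```text
21.9 [-2.62 -0.64] [0.  0.1 5.9]
-2.3 22.15 [-2.22 -0.6 ] [-2.1 -0.2  8. ] 26.3
-1.6 22.4 [-1.6  -0.59] [-3.   0.2  8.8] 26.6
-0.9 22.65 [-0.92 -0.6 ] [-3.2  0.2  8.5] 26.6
-0.2 22.9 [-0.2  -0.61] [-3.7 -0.2  8.6] 26.7
0.5 23.15 [ 0.46 -0.63] [-3.  -0.1  8.5] 26.8
1.2 23.4 [ 1.19 -0.62] [-3.3 -0.2  8.7] 26.7
1.9 23.65 [ 1.88 -0.61] [-4.  -0.5  7.6] 26.5
2.6 23.9 [ 2.58 -0.63] [-3.6  0.2  8. ] 26.4
3.3 24.15 [ 3.3  -0.62] [-2.6  0.1  7.9] 26.5
4.0 24.4 [ 3.74 -0.6 ] [-5.9  0.4  8.6] 26.5
4.7 24.65 [ 3.74 -0.55] [-12.5   0.1  13.4] 26.7
5.4 24.9 [ 3.77 -0.56] [-21.    1.3  18. ] 26.8
[ 3.79 -0.56] [-20.8   0.8  17.4]
```

The force rose sharply at x=3.74; I measured the stop face at 123.4, which predicts 3.4, so this is the stop. Easing the push to light contact, releasing, and retreating to check.

```bash
python3 - <<'E'
from h import *
Y=-0.55
bot.move_l([*fpt(4.0,Y),57.4],v=10); s=readout.state(); print(s['clock'],finv(s['ee_pos']).round(2),ff(s))
bot.move_gripper(85); s=readout.state(); print(s['clock'],s['width'],ff(s))
bot.move_l([*fpt(4.0,Y),130],v=120)
bot.move_to([*fpt(40,0),250],down(FY+np.pi/2)); bot.sleep(.2)
s=readout.state(); p,d=camera("wrist"); T=camT("wrist",s);W=cloud("wrist",d,T); np.savez("we",p=p,d=d,T=T,W=W); cv2.imwrite("pics/we.png",p)
p2,_=camera("side");cv2.imwrite("pics/end.png",cv2.resize(p2[200:360,200:400],None,fx=4,fy=4)[:600])
print(s['clock'])
h=W[...,2];U=np.array([finv(x) for x in W.reshape(-1,3)]).reshape(*h.shape,2)
m=(h>80)&(h<100)&(abs(U[...,1])<25)&(abs(U[...,0])<40); print("plug",cv2.minEnclosingCircle(U[m].astype(np.float32)))
E
```

```text
25.5 [ 3.73 -0.57] [-5.4 -0.5  5.3]
26.1 85.41107557375028 [-1.   0.4  0.7]
27.625
plug ((4.641435146331787, -0.8006702661514282), 13.850513458251953)
```

View pics/we.png

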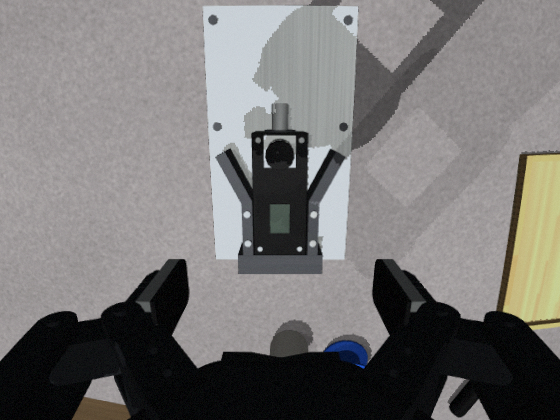

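View pics/end.png

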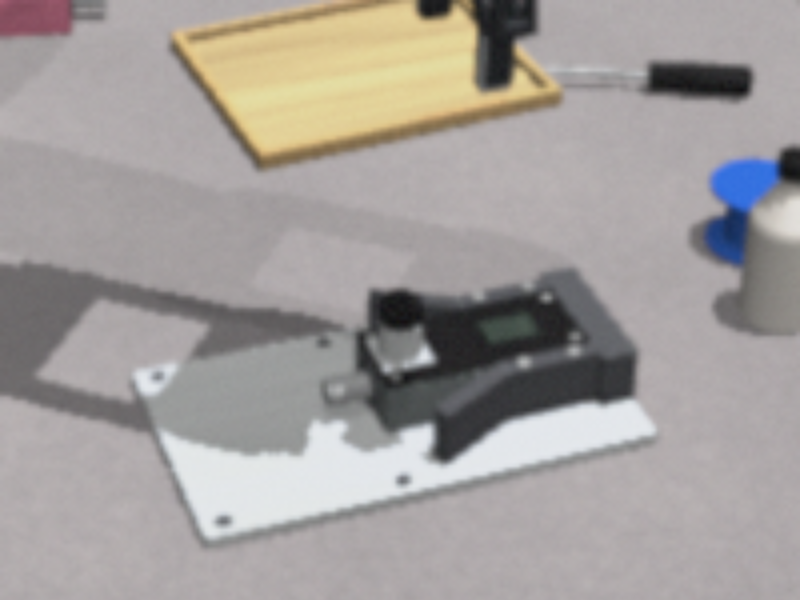

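```bash
python3 - <<'E'
import cv2
p=cv2.imread("pics/we.png");cv2.imwrite("pics/wez.png",cv2.resize(p[200:280,225:335],None,fx=7,fy=7,interpolation=0))
E
```

```text
(no output)
```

View pics/wez.png

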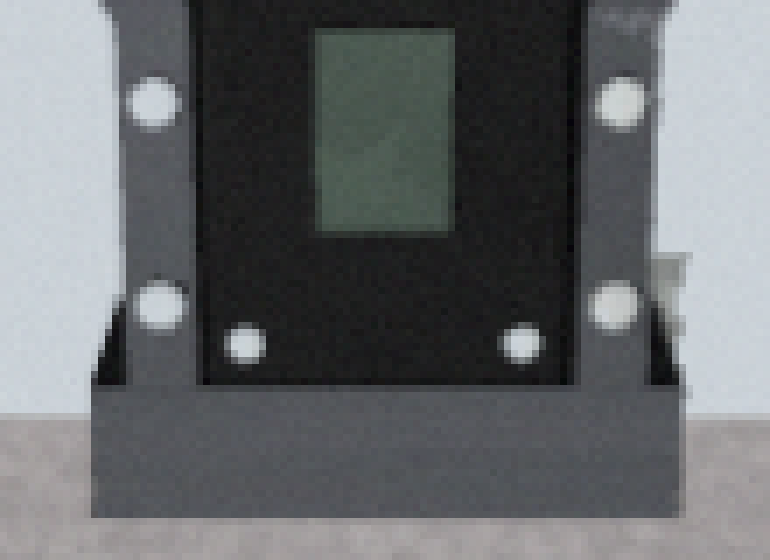

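The lid's nose edge meets the stop with no visible gap (row ~385 of the crop), even gaps at both sides, gripper clear.

```bash
python3 - <<'E'
from h import *
print(bot.job_done(), readout.state()['clock'])
E
```

```text
the job is handed in; nothing more can be done
the job is handed in; nothing more can be done
```

The torque sensor is home against the stop and released, and the job was handed in at about 28 s of the 58 s allowed.

**What I did:**
- I lifted it out of the tray by its housing and lowered it behind the guides. I then moved it forward low over the plate and set it down with its nose about 20 mm inside the flared ends. In the first view after touchdown the nose was only just inside, so I lifted it about 2 mm and moved it 7 mm further before letting go.
- I took hold of it again by the plug and slid it in at about 3–4 N drag. At the stop I pushed in small steps until the force reached about 21 N, then eased to about 5 N and let go.

**Last checks:**
- The arm met firm resistance with the plug at x = 3.7 mm, and the last camera view puts it at 4.6 mm. Nominal home is 5 mm, so the two readings differ by about 1 mm, within the 2 mm calibration.
- The close-up shows the housing straight between the guides, with no visible gap at the stop. The stop's face and the lid are both dark there, so the picture alone would not show a very small gap.
- I did not re-measure the screwdriver, spool and bottle at the end. The arm did not go near them, and the last side picture shows nothing out of place.

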